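# Index the drill jig and close its bush plate

## Task

On the drill jig, pull up the black spring plunger knob, swing the turntable by it to the next hole counter-clockwise (seen from above) and let the plunger snap fully home there. Then fold the hinged bush plate down over the flange until it lies level on its rest. Leave the other things on the bench and on the jig where they are.

Things in the scene. Friction and masses are not known exactly. Their poses are not given: they have to be found in the camera images.
- jig: Drill jig, bolted down: dark base plate 12 mm thick, reaching x -180..180, y -150..220 mm. Origin: on the turntable's vertical axis, at bench height; z up. The bush plate's hinge is on the +y side. The flange on the turntable is 152 mm across, its highest point 58 mm above the bench. At the start the plunger arm points along (-1,-1) of this frame; the next hole counter-clockwise lies along -y.
- index_plate: The jig's bright square index plate, 280 x 280 x 16 mm, fixed, with eight 13 mm holes every 45 deg on a circle of radius 110 mm about the jig's axis. Origin: centre of its underside, 12 mm above the bench; axes as the jig's.
- turntable (a joint): Angle of turntable, flange and plunger arm about the jig's axis (rad), counter-clockwise from above positive. About 0: pin in its starting hole; 0.785: next hole counter-clockwise; -0.785: the hole on the other side. Range -1.0 to 1.75; turns easily (0.08 Nm), but only with the pin out of its hole. Play of the seated pin: about 0.015 rad each way.
- plunger (a joint): Lift of the spring plunger (m), straight up. 0: pin fully home in a hole. The pin leaves the hole at 0.013 and, let go between holes, rides on the index plate at that lift; hard stop at 0.020. A spring pushes it down, 6 N at 0 rising to 10 N at 0.020. The pin has a round nose and drops in by itself when within about 3 mm of a hole.
- pull_knob (a point): Centre of the black ribbed pull knob, an upright cylinder 28 mm across, 26 mm high, at the end of the turntable's arm, 110 mm from the axis; 83 mm above the bench with the pin home. Under it a steel sleeve 22 mm across, its top 6 mm below the knob; the arm's top is 40 mm above the bench. Site's +x points radially outwards, z up.
- bush_plate (a joint): Angle of the hinged bush plate (rad). 0: folded down, level, on its rest (hard stop); 1.57: upright; stop at 1.85. It starts standing at 1.3 to 1.75 and stays where it is left (hinge friction 0.25 Nm; 2 to 3 N at the tab moves it).
- plate_hinge (a point): Middle of the bush plate's hinge axis, 68 mm above the bench, 168 mm from the jig's origin on its +y side. The axis runs along the jig's x. Frame parallel to the jig's.
- plate_tab (a point): Point on the bush plate's tab, 145 mm from the hinge axis, on the face that is uppermost when folded down (standing, it faces the jig's +y side). Steel plate 44 mm wide, 10 mm thick, 155 mm long from the hinge axis in its mid-plane; the last 30 mm, the tab, is 24 mm wide. Folded down it points at the jig's axis, top 73 mm above the bench; a brass bush 110 mm from the hinge is 4 mm proud.
- spare_bush: Bystander: small brass drill bush (tube), 24 mm across, 20 mm high, standing on the jig's base plate on its +x margin. Origin: centre of its underside.
- bolt: Bystander: dark steel bolt standing on its 20 mm head, 29 mm high, on a corner of the jig's base plate beside the bush plate's hinge. Origin: centre of its underside.
- finished_flange: Bystander: aluminium disc 152 mm across, 18 mm high, with eight holes, lying on the bench to the left. Origin: centre of its underside.
- wrench: Bystander: steel wrench lying on the bench to the left.
- screwdriver: Bystander: screwdriver with a black handle lying on the bench to the right.
- oil_bottle: Bystander: grey bottle 60 mm across, 160 mm high, on the bench to the right. Origin: centre of its underside.

How it is judged:
By the outcome, as a careful person would: the job done as asked, in the order asked, and still so for the second after the job is handed in, with the robot touching nothing.
It also fails if it takes over 51 s, if anything falls off the work surface, if the arm or the gripper's body presses on something with over 40 N, if the wrist force passes 120 N, or if a joint passes its speed limit or range.

## Robot

A 7-joint arm with a two-finger parallel gripper is mounted at the origin on the work surface. World frame = base frame: x ahead of the robot, y to its left, z up, the work surface at z = 0. Lengths are in m, angles in degrees, forces in N, time in s.
With the tool pointing down it reaches from about 0.375 to 0.925 m from the base axis. Payload 3.1 kg.
Tool frame: the origin (TCP) lies at the very end of the fingers, on their centre line; the grasp point (between the pads) lies 19 mm behind it; z points along the fingers, y is the line along which they close (so a half turn about z gives the same grasp; the last joint's range is limited). The gripper opens to 85 mm and grips with 20 to 120 N. Pads are 22 mm wide; open, the fingers measure 114 mm over their backs; the gripper's body (76 mm by 85 mm) begins 54 mm behind the grasp point. The pads swing forward as they close: fully open they stand 13 mm farther back than shut.
Start: joints at [69.683, 21.939, 2.515, 91.553, -1.026, 66.532, -2.859], TCP at [0.165, -0.629, 0.231] pointing down, gripper open.
Joint ranges: [-149.38, 149.38], [-23.57, 123.04], [-84.95, 90], [0, 143.3], [-89.99, 269.99], [3.08, 112.72], [-163.45, 163.45]. Speed limits (degrees/s): [159.86, 159.86, 180, 180, 180, 180, 180].

## Interface

Orientations are given as [roll, pitch, yaw] about the fixed x, y, z axes, in that order (R = Rz(yaw) Ry(pitch) Rx(roll)).
In Python, from cell import sensors, cams, ticket gives the robot as it stands.
- The arm moves only by the tool step_arm, never from a script. Its argument "motion" is one flat list of numbers, 5 for each row, row after row: the shift along the world's x, y, z in units of 25 mm (1.0 is 25 mm), then the turn about the world's z in rad, then the closure in counts, from 0 (fully open) to 255 (shut). A call has 1 to 8 rows; each row shifts and turns the commanded pose from where the row before left it; what a row does not reach is not made up. A row lasts 1/12 s, in which the tool goes at most 41.7 mm and 7.16 degrees, less where a joint would pass 70% of its speed; a pose out of reach is approached as far as the arm can. A call is refused whole if a number of a shift passes 1 or a number of a turn 0.125, either way. A call with a gripper value outside its range is refused whole. The fingers move at their own pace and stop on an object; "newtons" is the grip in N (left out, the last holds). Time passes only in rows, so rows that do not move let the fingers close. It gives the time, the measured TCP pose, the force, the opening and the grip force at its end, in the units of the state.
- sensors.state(): the state, without advancing time (a new reading comes with each control period).
- cams.grab_frame(name): name is "side" or "top"; returns the picture (480x640x3 uint8, red, green, blue); there is no depth.
- cams.calibration(name): a dict with "K" (3x3 intrinsics, pixels), "R" (3x3) and "t" (3): a world point X has camera coordinates R X + t. Camera axes: x right, y down, z forward; pixel columns grow to the right and rows downward; lengths in m; the calibration is good to about 2 mm. A picture is of the moment at which its call begins. calibration takes no time and is no camera call.
- ticket.finish_job(): hands the job in; it is judged then, once.
The state is a dict: "t": time; "q": joint angles; "qvel": joint speeds; "effort": joint torques, N m; "eef_pos": TCP position; "ee_rot": TCP orientation; "force": force on the tool from outside, world axes, zero at the start; "ft_torque": the same for the moment, N m; "width": finger opening in m; "grasp_force": force on a finger pad.
Only numpy, scipy, OpenCV 4.12 (cv2) and the standard library are available. Lean on these libraries where they do the work, as an engineer would, in place of code of your own. Each camera call takes 0.05 s, during which the arm holds its last target. There are 200 camera calls.

## Working session

There is one attempt and no reset: what is moved stays moved. The work goes in short steps, Python scripts to look and compute and a tool call to move; the robot and the scene stay as the last step left them, time stands still between calls to the robot, and variables do not carry over. Pictures are saved under pics/ and viewed, at most 10 in all, crops included, and the job is handed in when it is done.

Besides the shell and the picture viewer there is one more tool, called after "Call:" as name(argument=value, ...), one argument or row to a line, values as JSON. step_arm: Moves the arm, as the interface text tells. Its arguments: {"type":"object","properties":{"motion":{"type":"array","items":{"type":"number"}},"newtons":{"type":"number"}},"required":["motion"]}

```bash
mkdir -p pics; python3 - <<'E'
from cell import sensors, cams
import cv2
for n in("top","side"):
    cv2.imwrite(f"pics/{n}0.png",cams.grab_frame(n)[:,:,::-1])
    c=cams.calibration(n);print(n,c)
s=sensors.state();print(s)
E
```

```text
top {'K': array([[573.15198031,   0.        , 319.80528156],
       [  0.        , 573.15198031, 233.92005583],
       [  0.        ,   0.        ,   1.        ]]), 'R': array([[ 1.56534841e-02, -9.99875334e-01,  2.07021042e-03],
       [-9.93246703e-01, -1.57876945e-02, -1.14942318e-01],
       [ 1.14960673e-01, -2.56981917e-04, -9.93370010e-01]]), 't': array([0.01201113, 0.59207843, 1.36728518])}
side {'K': array([[540.16692804,   0.        , 318.45376751],
       [  0.        , 540.16692804, 241.02667118],
       [  0.        ,   0.        ,   1.        ]]), 'R': array([[-0.99900598, -0.04173318, -0.01566518],
       [-0.020272  ,  0.73832038, -0.67414543],
       [ 0.03970015, -0.67315775, -0.73843249]]), 't': array([0.58783921, 0.0491316 , 1.51876716])}
{'t': 0.1, 'q': array([69.68324541, 21.98873088,  2.51184248, 91.64218022, -1.02625391,
       66.53282572, -2.86040611]), 'qvel': array([-0.07336531, -0.10123584, -0.08664406, -0.23260596, -0.01785601,
        0.01977816, -0.04702234]), 'effort': array([ 2.70400284e-03, -4.34728253e+01,  1.02938991e+00, -2.50454521e+01,
        1.09436887e-02,  5.47647709e-03, -5.36876058e-06]), 'eef_pos': array([ 0.16486214, -0.62783298,  0.22997937]), 'ee_rot': array([-1.79858921e+02,  6.93213684e-03,  1.47159883e+01]), 'force': array([ 0.42071422,  0.26690336, -0.04132962]), 'ft_torque': array([ 0.0339261 , -0.00223103, -0.00044713]), 'grasp_force': 0.0, 'width': 0.085512683434438}
```

View pics/top0.png

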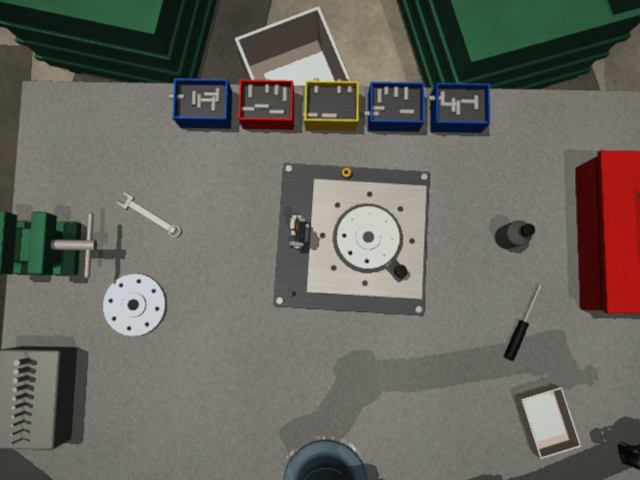

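View pics/side0.png

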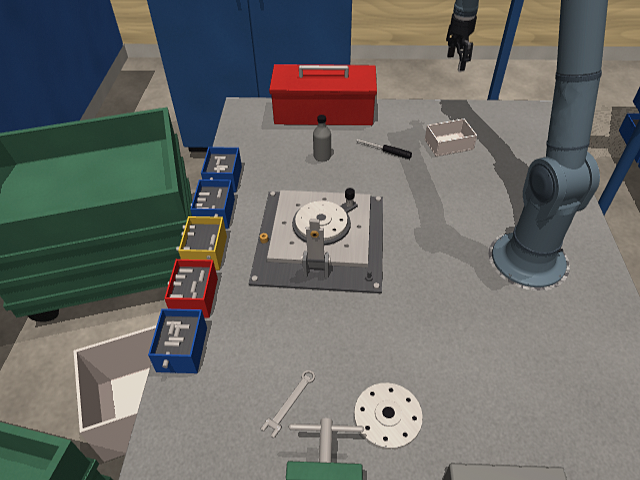

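The top view shows the jig with its centre near (368,237), +x up the image and +y to the left. The knob is at (400,271), the bush plate stands at (299,232), and the spare bush is at (347,172). The side view shows the knob at (350,194) and the bush plate at (316,243). I'll enlarge both.

```bash
python3 - <<'E'
import cv2
a=cv2.imread("pics/top0.png")[155:325,265:440]
b=cv2.imread("pics/side0.png")[180:300,245:390]
cv2.imwrite("pics/t1.png",cv2.resize(a[:,:],None,fx=3.4,fy=3.4,interpolation=cv2.INTER_CUBIC))
cv2.imwrite("pics/s1.png",cv2.resize(b,None,fx=5,fy=5,interpolation=cv2.INTER_CUBIC))
E
```

```text
(no output)
```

View pics/t1.png

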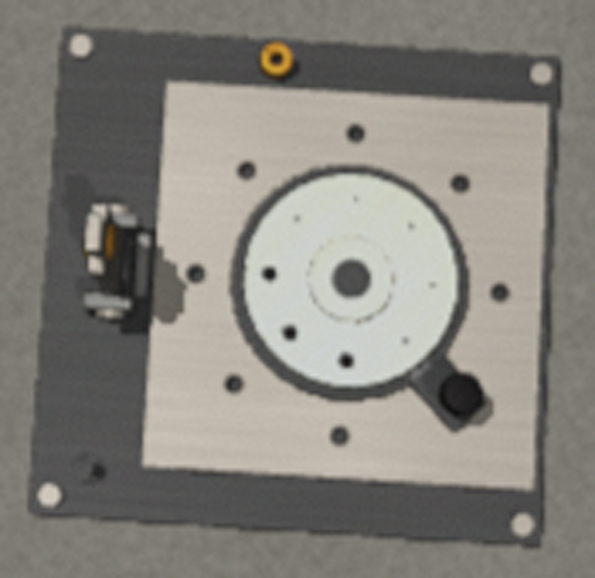

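View pics/s1.png

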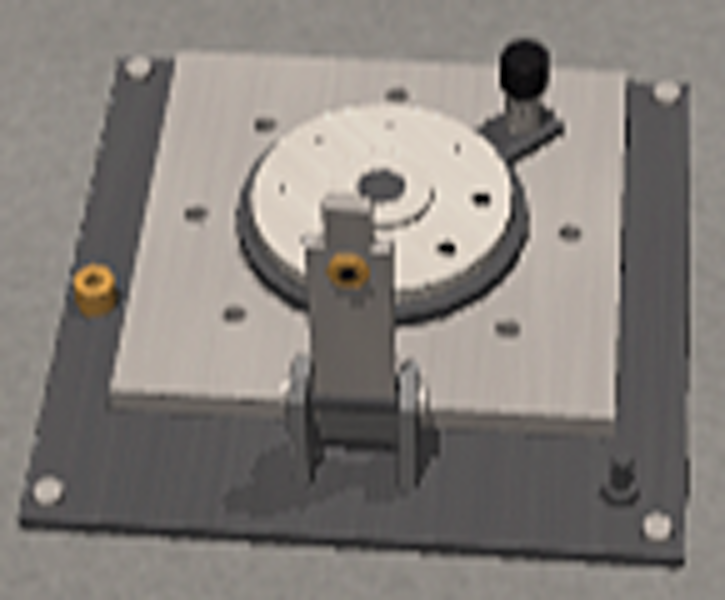

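Top crop: the index plate corners, seven holes and the knob top at (461,394) are clear. Side crop: knob top at (525,48), bush plate end at (346,203), and the brass bush's proud face at (347,272).

```bash
cat >h.py <<'E'
import numpy as np
from cell import cams
C={n:cams.calibration(n) for n in("top","side")}
def proj(n,X):
    c=C[n];p=(np.atleast_2d(X)@c["R"].T+c["t"])@c["K"].T
    return p[:,:2]/p[:,2:]
def j2w(p,X):
    c,s=np.cos(p[2]),np.sin(p[2])
    X=np.atleast_2d(X);return np.c_[p[0]+c*X[:,0]-s*X[:,1],p[1]+s*X[:,0]+c*X[:,1],X[:,2]]
def onz(n,px,z):
    c=C[n];d=c["R"].T@np.linalg.solve(c["K"],[*px,1]);o=-c["R"].T@c["t"]
    return o+d*(z-o[2])/d[2]
E
python3 - <<'E'
from h import *
from scipy.optimize import least_squares
r=.11;d=r/2**.5
J=lambda x,y:[x,y,.028]
top=[((166,81),J(.14,.14)),((550,103),J(.14,-.14)),((533,489),J(-.14,-.14)),((143,465),J(-.14,.14)),((356,133),J(r,0)),((247,170),J(d,d)),((196,273),J(0,r)),((234,384),J(-d,d)),((340,436),J(-r,0)),((500,292),J(0,-r)),((460,184),J(d,-d))]
side=[((178,52),J(.14,-.14)),((625,72),J(-.14,-.14)),((113,393),J(.14,.14)),((612,418),J(-.14,.14)),((397,95),J(0,-r)),((570,233),J(-r,0)),((196,214),J(r,0)),((234,314),J(d,d)),((508,328),J(-d,d)),((265,124),J(d,-d))]
pt=np.array([a for a,b in top])/3.4+[265,155];ps=np.array([a for a,b in side])/5+[245,180]
Xt=np.array([b for a,b in top]);Xs=np.array([b for a,b in side])
for nm,f in (("top",lambda p:(proj("top",j2w(p,Xt))-pt).ravel()),("side",lambda p:(proj("side",j2w(p,Xs))-ps).ravel())):
    s=least_squares(f,[.55,-.1,0]);print(nm,s.x,np.abs(s.fun).max())
s=least_squares(lambda p:np.r_[(proj("top",j2w(p,Xt))-pt).ravel(),(proj("side",j2w(p,Xs))-ps).ravel()],[.55,-.1,0]);p=s.x
print(p)
np.save("jig.npy",p)
print("knob",onz("top",np.array([461,394])/3.4+[265,155],.096),onz("side",np.array([525,48])/5+[245,180],.096),j2w(p,[-d,-d,.083]),"goal",j2w(p,[0,-r,.083]))
def bp(a,l,h): # along plate l, height h above midplane
    return [0,.168-l*np.cos(a)+h*np.sin(a),.068+l*np.sin(a)+h*np.cos(a)]
for l,h,px in((.11,.009,(347,272)),(.155,.0,(346,203))):
    q=np.array(px)/5+[245,180]
    s=least_squares(lambda a:(proj("side",j2w(p,bp(a[0],l,h)))-q)[0],[1.5]);print(s.x,s.fun)
print("hinge",j2w(p,[0,.168,.068]))
E
```

```text
top [ 0.5839201  -0.0954836  -0.04537652] 0.30763562417766366
side [ 0.58317717 -0.09006497 -0.04328947] 0.8013497132968155
[ 0.5836664  -0.09413079 -0.0447216 ]
knob [ 0.50132676 -0.16736372  0.096     ] [ 0.50152289 -0.16906303  0.096     ] [[ 0.50248506 -0.1683574   0.083     ]] goal [[ 0.57874867 -0.20402081  0.083     ]]
[1.62974755] [0.08103313 0.00867158]
[1.6457751] [0.03416276 0.00402335]
hinge [[0.59117713 0.07370124 0.068     ]]
```

Call:
step_arm(
  motion=[0.7,0.95,0,0.03,0,0.7,0.95,0,0.03,0,0.7,0.95,0,0.03,0,0.7,0.95,0,0.03,0,0.7,0.95,0,0.03,0,0.7,0.95,0,0.03,0,0.7,0.95,0,0.03,0,0.7,0.95,0,0.03,0],
  newtons=50,
)

```text
t: 0.77
eef_pos: [0.3054, -0.4371, 0.2308]
ee_rot: [-179.9, 0.0, 28.5]
force: [0.4, 0.6, -0.4]
width: 0.0854
grasp_force: 0.0
```

Call:
step_arm(
  motion=[0.7,0.95,0,0.03,0,0.7,0.95,0,0.03,0,0.7,0.95,0,0.03,0,0.7,0.95,0,0.03,0,0.7,0.95,0,0.03,0,0.7,0.95,0,0.03,0,0.7,0.95,0,0.03,0,0,0,0,0,0],
)

```text
t: 1.43
eef_pos: [0.4318, -0.2651, 0.2312]
ee_rot: [-179.9, -0.2, 41.2]
force: [0.3, 0.0, 0.1]
width: 0.0855
grasp_force: 0.0
```

Call:
step_arm(
  motion=[0.56,0.78,-0.6,0.01,0,0.56,0.78,-0.6,0.01,0,0.56,0.78,-0.6,0,0,0.56,0.78,-0.6,0,0,0.56,0.78,-0.6,0,0,0,0,0,0,0,0,0,0,0,0,0,0,0,0,0],
)

```text
t: 2.1
eef_pos: [0.497, -0.1757, 0.156]
ee_rot: [-180.0, 0.1, 41.6]
force: [-0.5, -1.0, -0.7]
width: 0.0851
grasp_force: 0.0
```

```bash
python3 - <<'E'
from h import *
from cell import sensors
import cv2
a=cams.grab_frame("side")[130:270,290:430,::-1];b=cams.grab_frame("top")[200:340,330:470,::-1]
cv2.imwrite("pics/c2.png",cv2.resize(np.hstack([a,b]),None,fx=2.8,fy=2.8,interpolation=cv2.INTER_CUBIC))
print(sensors.state()["eef_pos"],sensors.state()["q"])
E
```

```text
[ 0.49721888 -0.17676725  0.15676109] [ 34.05186788  15.05612104 -21.39938005 111.42974893   6.74511767
  54.65996085 -39.08906131]
```

View pics/c2.png

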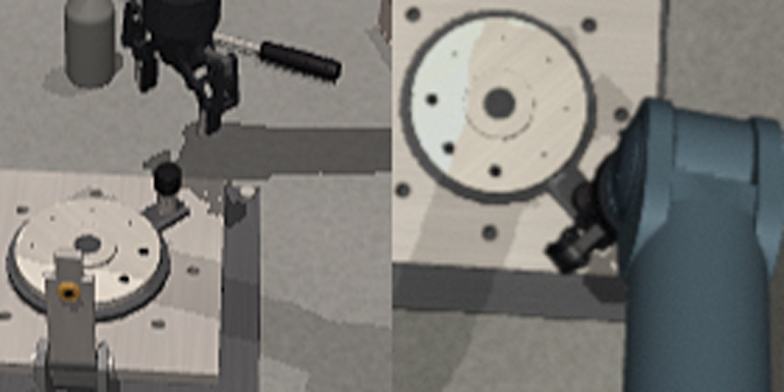

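The gripper is above the knob with its fingers straddling it tangentially. It needs about 5 mm in +x and 8 mm in +y, and then it can go down.

Call:
step_arm(
  motion=[0.2,0.33,-0.4,0,0,0,0,-0.8,0,0,0,0,-0.8,0,0,0,0,-0.8,0,0,0,0,-0.6,0,0,0,0,-0.2,0,0,0,0,0,0,0,0,0,0,0,0],
)

```text
t: 2.87
eef_pos: [0.5029, -0.1677, 0.067]
ee_rot: [179.9, -0.0, 41.6]
force: [0.2, -0.5, -0.1]
width: 0.0852
grasp_force: 0.0
```

Call:
step_arm(
  motion=[0,0,0,0,255,0,0,0,0,255,0,0,0,0,255,0,0,0,0,255,0,0,0,0,255,0,0,0,0,255,0,0,0,0,255,0,0,0,0,255],
)

```text
t: 3.53
eef_pos: [0.5034, -0.1672, 0.0671]
ee_rot: [179.9, -0.0, 41.6]
force: [0.1, -0.3, 5.0]
width: 0.0267
grasp_force: 49.2
```

Call:
step_arm(
  motion=[0,0,0.2,0,255,0,0,0.25,0,255,0,0,0.22,0,255,0,0,0,0,255,0,0,0,0,255],
)

```text
t: 3.95
eef_pos: [0.5027, -0.1664, 0.0822]
ee_rot: [-180.0, -0.1, 41.6]
force: [5.4, -0.2, -10.9]
width: 0.0266
grasp_force: 49.9
```

Call:
step_arm(
  motion=[0,0,0.06,0,255,0.307,-0.304,0,0.098,255,0.335,-0.272,0,0.098,255,0.36,-0.238,0,0.098,255,0,0,0,0,255],
)

```text
t: 4.37
eef_pos: [0.525, -0.1867, 0.0822]
ee_rot: [-179.6, 0.1, 58.7]
force: [-2.1, 1.5, -9.6]
width: 0.0262
grasp_force: 50.3
```

Swinging freely; continue.

Call:
step_arm(
  motion=[0.382,-0.202,0,0.098,255,0.4,-0.164,0,0.098,255,0.414,-0.123,0,0.098,255,0.424,-0.082,0,0.098,255,0.43,-0.041,0,0.098,255,0,0,0,0,255,0,0,0,0,255],
)

```text
t: 4.95
eef_pos: [0.5748, -0.2043, 0.0822]
ee_rot: [-179.6, 0.1, 86.3]
force: [-2.1, -4.9, -9.8]
width: 0.0261
grasp_force: 50.5
```

Call:
step_arm(
  motion=[0.16,0,0,0.0,255,0,0,0,0,255,0,0,-0.1,0,255,0,0,-0.15,0,255,0,0,0,0,255],
)

```text
t: 5.37
eef_pos: [0.5797, -0.204, 0.0769]
ee_rot: [-179.7, 0.1, 86.3]
force: [-1.4, -3.9, -8.5]
width: 0.0264
grasp_force: 50.4
```

The pull is falling as the spring should, so the pin is entering the hole. I'll lower a bit more and release.

Call:
step_arm(
  motion=[0,0,-0.12,0,255,0,0,-0.14,0,255,0,0,0,0,255,0,0,0,0,0,0,0,0,0,0,0,0,0,0,0,0,0,0,0,0,0,0,0,0,0],
)

```text
t: 6.03
eef_pos: [0.5845, -0.2013, 0.0732]
ee_rot: [179.8, -0.0, 86.6]
force: [0.3, 1.0, 0.2]
width: 0.0845
grasp_force: 0.0
```

Call:
step_arm(
  motion=[0,0,0.5,0,0,0,0,0.8,0,0,0,0,0.9,0,0,0,0,1,0,0,0,0,1,0,0,0,0,1,0,0,0,0,1,0,0,0,0,0,0,0],
)

```text
t: 6.7
eef_pos: [0.5873, -0.2027, 0.2347]
ee_rot: [179.3, 0.2, 86.6]
force: [0.9, -0.1, 1.5]
width: 0.0853
grasp_force: 0.0
```

```bash
python3 - <<'E'
from h import *
from cell import sensors
import cv2
p=np.load("jig.npy")
f=cams.grab_frame("side")[:,:,::-1]
cv2.imwrite("pics/c3.png",cv2.resize(f[130:270,245:430],None,fx=4.2,fy=4.2,interpolation=cv2.INTER_CUBIC))
print("expect knob top crop", (proj("side",j2w(p,[0,-.11,.096]))-[245,130])*4.2, "if 13mm up",(proj("side",j2w(p,[0,-.11,.109]))-[245,130])*4.2)
print(sensors.state()["eef_pos"],sensors.state()["q"])
E
```

```text
expect knob top crop [[332.03148886 215.27318328]] if 13mm up [[331.883748   201.32808808]]
[ 0.58590516 -0.20244716  0.23191044] [ 39.97597997  21.38576812 -30.82037742  94.96521847  11.83001899
  66.37608469   2.79363916]
```

View pics/c3.png

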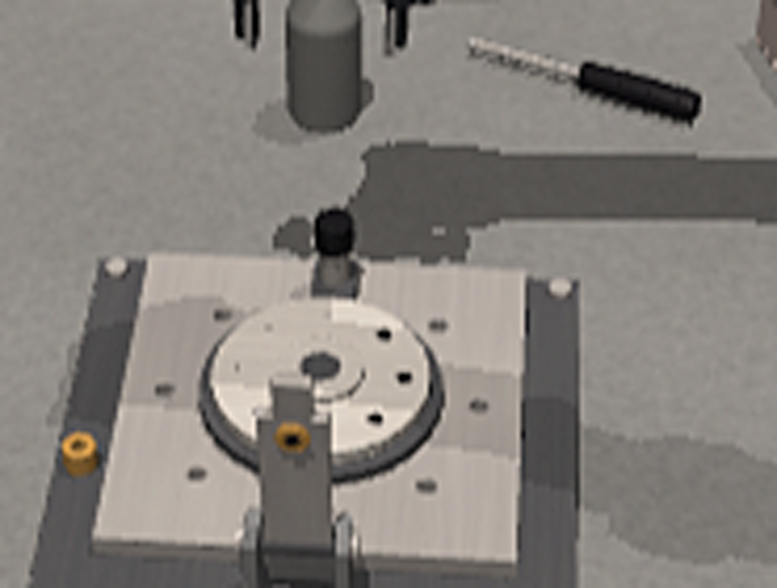

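The knob top is at (334,216), against 215 expected for fully home (201 if it were riding on the plate). The turntable is indexed and the bush plate is untouched. Now I'll close the fingers and go over and behind the plate.

Call:
step_arm(
  motion=[0,0.5,0.9,0,255,0,0.95,0.9,0,255,0.05,0.95,0,0,255,0.05,0.95,0,0,255,0.05,0.95,0,0,255,0.05,0.95,0,0,255,0.05,0.95,0,0,255,0.0,0.95,0,0,255],
)

```text
t: 7.42
eef_pos: [0.5884, -0.0223, 0.2708]
ee_rot: [-179.9, -0.0, 86.6]
force: [0.5, 0.7, -0.2]
width: 0.0003
grasp_force: 0.0
```

Call:
step_arm(
  motion=[0.05,0.95,0,0,255,0,0.95,0,0,255,0,0.95,0,0,255,0,0.95,0,0,255,0,0.95,0,0,255,0,0.95,0,0,255,0,0.5,0,0,255,0,0,0,0,255],
)

```text
t: 8.08
eef_pos: [0.5888, 0.1363, 0.2714]
ee_rot: [-179.9, -0.1, 87.0]
force: [0.3, 0.1, -0.1]
width: 0.0004
grasp_force: 0.0
```

Call:
step_arm(
  motion=[0.2,0,-0.4,0,255,0,0,-0.8,0,255,0,0,-0.8,0,255,0,0,-0.7,0,255,0,0,0,0,255,0,0,0,0,255],
)

```text
t: 8.58
eef_pos: [0.5949, 0.1282, 0.2022]
ee_rot: [-179.8, 0.1, 86.4]
force: [0.2, -0.8, 0.7]
width: 0.0
grasp_force: 0.0
```

```bash
python3 - <<'E'
from h import *
from cell import sensors
p=np.load("jig.npy")
s=sensors.state()["eef_pos"];print(s)
prev=s
for a,l in zip(np.linspace(1.57,0,18),np.linspace(.135,.152,18)):
    X=j2w(p,[0,.168-l*np.cos(a)+.005*np.sin(a)+.011,.068+l*np.sin(a)+.005*np.cos(a)])[0]
    print(round(a,2),X.round(4),((X-prev)/.025).round(2));prev=X
E
```

```text
[0.59492442 0.12819081 0.20221844]
1.57 [0.5919 0.0896 0.203 ] [-0.12 -1.54  0.03]
1.48 [0.5913 0.077  0.2039] [-0.02 -0.5   0.03]
1.39 [0.5908 0.0644 0.2036] [-0.02 -0.51 -0.01]
1.29 [0.5902 0.0517 0.2021] [-0.02 -0.51 -0.06]
1.2 [0.5896 0.0391 0.1994] [-0.02 -0.5  -0.11]
1.11 [0.5891 0.0267 0.1955] [-0.02 -0.49 -0.15]
1.02 [0.5885 0.0147 0.1905] [-0.02 -0.48 -0.2 ]
0.92 [0.588  0.0031 0.1843] [-0.02 -0.46 -0.25]
0.83 [ 0.5875 -0.0079  0.177 ] [-0.02 -0.44 -0.29]
0.74 [ 0.5871 -0.0183  0.1687] [-0.02 -0.42 -0.33]
0.65 [ 0.5866 -0.0279  0.1593] [-0.02 -0.39 -0.37]
0.55 [ 0.5862 -0.0367  0.1491] [-0.02 -0.35 -0.41]
0.46 [ 0.5859 -0.0446  0.138 ] [-0.01 -0.31 -0.44]
0.37 [ 0.5856 -0.0514  0.1261] [-0.01 -0.27 -0.47]
0.28 [ 0.5853 -0.0571  0.1136] [-0.01 -0.23 -0.5 ]
0.18 [ 0.5851 -0.0617  0.1005] [-0.01 -0.18 -0.52]
0.09 [ 0.585  -0.0651  0.0869] [-0.01 -0.13 -0.54]
0.0 [ 0.5849 -0.0672  0.073 ] [-0.   -0.08 -0.56]
```

Call:
step_arm(
  motion=[-0.06,-0.75,0,0,255,-0.06,-0.8,0.03,0,255,-0.02,-0.5,0.03,0,255,-0.02,-0.51,0,0,255,-0.02,-0.51,-0.06,0,255,-0.02,-0.5,-0.11,0,255,-0.02,-0.49,-0.15,0,255,0,0,0,0,255],
)

```text
t: 9.25
eef_pos: [0.5896, 0.0248, 0.1966]
ee_rot: [-179.9, 0.2, 86.3]
force: [-0.4, -0.9, -0.6]
width: -0.0
grasp_force: 0.0
```

```bash
python3 - <<'E'
from h import *
import cv2
f=cams.grab_frame("side")[:,:,::-1]
cv2.imwrite("pics/c4.png",cv2.resize(f[100:290,230:430],None,fx=3,fy=3,interpolation=cv2.INTER_CUBIC))
E
```

```text
(no output)
```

View pics/c4.png

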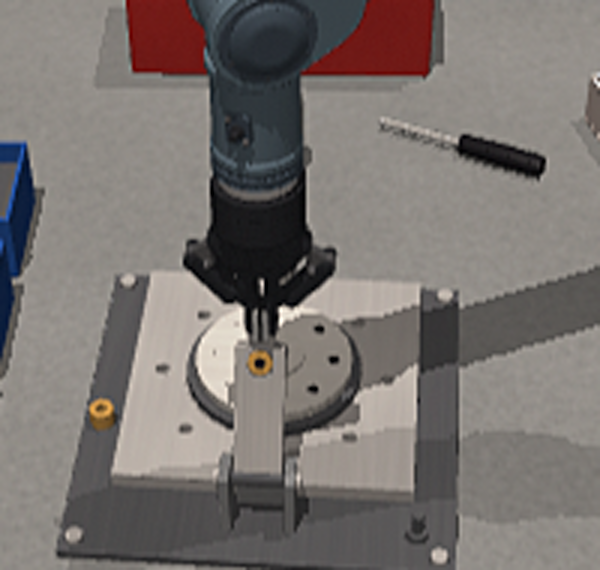

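The plate has tilted forward with the fingers on its tab (fingertip at (262,340), bush at (259,363)). I'll continue the arc.

Call:
step_arm(
  motion=[-0.02,-0.48,-0.2,0,255,-0.02,-0.46,-0.25,0,255,-0.02,-0.44,-0.29,0,255,-0.02,-0.42,-0.33,0,255,-0.02,-0.39,-0.37,0,255,-0.02,-0.35,-0.41,0,255,0,0,0,0,255],
)

```text
t: 9.88
eef_pos: [0.5845, -0.0379, 0.148]
ee_rot: [-179.7, 0.1, 86.3]
force: [-1.0, -0.5, -0.6]
width: -0.0006
grasp_force: 0.0
```

Call:
step_arm(
  motion=[-0.01,-0.31,-0.44,0,255,-0.01,-0.27,-0.47,0,255,-0.01,-0.23,-0.5,0,255,-0.01,-0.18,-0.45,0,255,-0.01,-0.13,-0.4,0,255,0,0,0,0,255,0,0,0,0,255],
)

```text
t: 10.47
eef_pos: [0.5848, -0.0616, 0.0938]
ee_rot: [-179.9, -0.0, 86.6]
force: [0.3, 0.7, 0.5]
width: -0.0001
grasp_force: 0.0
```

Call:
step_arm(
  motion=[0,-0.05,-0.35,0,255,0,-0.05,-0.3,0,255,0,-0.05,-0.15,0,255,0,0,-0.04,0,255,0,0,0,0,255],
)

```text
t: 10.88
eef_pos: [0.5854, -0.0654, 0.0737]
ee_rot: [-180.0, 0.0, 86.6]
force: [-0.9, -0.7, 0.2]
width: 0.0002
grasp_force: 0.0
```

Now I'll press lightly until the stop is felt.

Call:
step_arm(
  motion=[0,0,-0.06,0,255,0,0,-0.06,0,255,0,0,0,0,255],
)

```text
t: 11.13
eef_pos: [0.5861, -0.0653, 0.0731]
ee_rot: [180.0, 0.1, 86.6]
force: [-2.8, -0.2, 9.8]
width: -0.0005
grasp_force: 4.8
```

The tip is at 73.1 mm with 10 N upward, so the plate is on its rest. I'll retreat.

Call:
step_arm(
  motion=[0,0,0.3,0,255,0,0,0.8,0,255,0,0,1,0,255,0,0,1,0,255,0,0,1,0,255,0,0,1,0,255,0,0,1,0,255,0,0,1,0,255],
)

```text
t: 11.8
eef_pos: [0.5857, -0.0651, 0.2502]
ee_rot: [179.9, 0.0, 86.6]
force: [-0.2, -0.8, 0.8]
width: -0.0001
grasp_force: 0.0
```

```bash
python3 - <<'E'
from h import *
import cv2
p=np.load("jig.npy")
f=cams.grab_frame("side")[:,:,::-1]
cv2.imwrite("pics/c5.png",cv2.resize(f[130:300,230:430],None,fx=3.5,fy=3.5,interpolation=cv2.INTER_CUBIC))
for n,X in(("end",[0,.013,.073]),("bush",[0,.058,.077]),("knob",[0,-.11,.096])):print(n,(proj("side",j2w(p,X))-[230,130])*3.5)
E
```

```text
end [[317.45014863 300.55810408]]
bush [[312.67744158 336.7666935 ]]
knob [[329.19290739 179.3943194 ]]
```

View pics/c5.png

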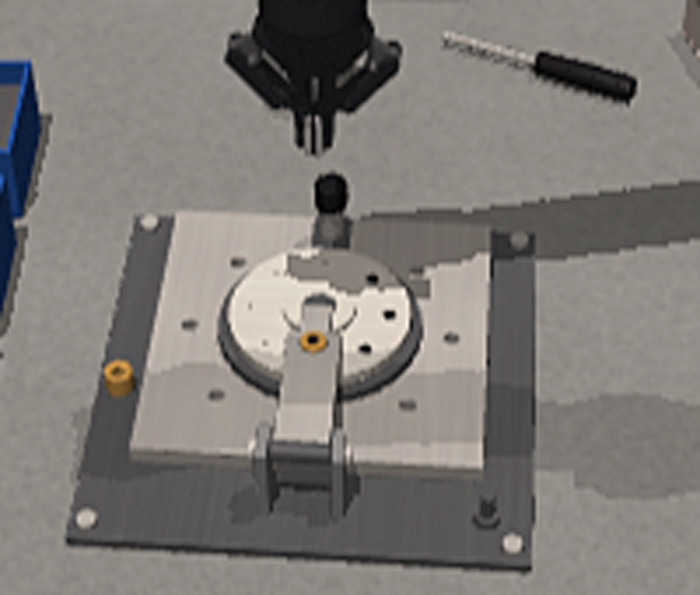

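The plate lies flat: tab end at (318,304) and bush at (313,341), within about 1 px of prediction. The knob is home at (330,180), and the spare bush and bolt have not moved.

```bash
python3 -c "
from cell import ticket
print(ticket.finish_job())"
```

```text
the job is handed in; nothing more can be done
None
```

The job is handed in at about 12 s: the turntable is indexed to the next hole counter-clockwise with the plunger home, the bush plate lies level on its rest, and nothing else was moved.

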